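# Draw a tray out from under a filling bridge with a hook

### The job

Pick up the draw hook, reach its tip under the overhanging deck of the steel stand, feel gently for the pull ring on the front of the tray (nobody knows where along the front it is clamped), catch it and pull the tray out with the hook until both overcaps in it stand out from under the deck. Then unhook and lay the hook flat on the table again, clear of the stand and tray. Do not lean on the ring or stand with the hook, keep the hand off them, and leave the overcaps and bottles standing.

Things in the scene. Friction and masses are not known exactly. Their poses are not given: they have to be found in the camera images.
- stand: Fixed grey-painted steel bridge stand, 120 deep (x) x 260 wide (y) x 93 mm high, open at the front (-x, towards the robot). Origin on the table at mid-width; x to its back, y left, z up. The tray slides under its deck; cheeks have inside faces at y +-122 mm. Neither stand, tray nor ring may get more than about 12 N from the hook. Stand mm below are in this frame.
- deck_edge (a point): Middle of the deck's front edge, at stand x -75, y 0, z 93 mm (its top). The deck's underside is at z 85 mm; a downturned lip along the front edge reaches down to z 81 mm. Below it the front is open.
- ring_line (a point): On the tray, moving with it: middle of the line (along the stand's y) on which the pull ring's centre lies; tray shut: stand x -46, y 0, z 45 mm. The ring itself is in no reading: clamped anywhere from 50 mm right to 50 mm left of this point, not moved by a gentle touch. Upright eye of 6 mm wire, 26 mm inside, 38 outside, its hole looking sideways (axis along y).
- tray (a joint): How far the tray is drawn out, along the stand's -x: 0 shut (as at the start), stop at 0.120 m. It slides against about 4 N of friction and stays where it is left. The two overcaps are wholly out from under the deck at 0.090.
- tray_front (a point): Middle of the tray front's upper edge; tray shut: stand x -20, y 0, z 42 mm. Aluminium tray 58 deep (x) x 220 wide x 32 mm high (z 10 to 42 mm), inner floor at z 14 mm. A thin rail runs along its front and the ring sits on it with a clamp block 14 mm wide that stands 13 mm out from the front.
- draw_hook: Loose hook, about 0.2 kg, lying flat on the table left in front of the stand. Origin: middle of the underside of its grip block, a grey bar 60 long (x) x 18 wide (y) x 28 mm high; grasp it at its middle, across its width (most weight is there). From its +x end a straight 7 mm steel shank runs 14 mm above the underside to x 85 mm, then bends square to the left (+y).
- hook_tip (a point): Centre of the rounded end of the hook's tip, at x 85, y 19, z 14 mm in the draw_hook's frame. The tip is straight, 7 mm thick, along +y from the shank, ending at y 22.5 mm.
- cap_left: Overcap, plain cylinder 24 mm diameter x 36 mm, standing loose upright in the tray, near its front on the left. Origin under its centre.
- cap_right: The same overcap on the tray's right (-y).
- beaker: Beaker, 76 mm wide x 94 mm, standing loose on the deck. Origin under its centre.
- pump_bottle: Serum bottle with pump, 41 mm wide x 101 mm, standing loose on the deck. Origin under its centre.
- bottle_a: Serum bottle with tall cap, 41 mm wide x 114 mm, standing loose on the table to the left of the hook. Origin under its centre.
- bottle_b: The same bottle, standing loose on the table to the right of the stand.
Mind the look-alikes: they are no part of the job. What is shaped like the draw_hook but orange is not meant.

How it is judged:
By the outcome, as a careful person would: the job done as asked, in the order asked, and still so for the second after the job is handed in, with the robot touching nothing.
It also fails if it takes over 64 s, if anything falls off the work surface, if the arm or the gripper's body presses on something with over 40 N, if the wrist force passes 120 N, or if a joint passes its speed limit or range.

### The arm

A 7-joint arm with a two-finger parallel gripper is mounted at the origin on the work surface; the furniture and walls round the work are solid. World frame = base frame: x ahead of the robot, y to its left, z up, the work surface at z = 0. Lengths are in m, angles in rad, forces in N, time in s.
With the tool pointing down it reaches from about 0.425 to 0.8 m from the base axis. Payload 8.3 kg.
Tool frame: the origin (TCP) lies at the very end of the fingers, on their centre line; the grasp point (between the pads) lies 19 mm behind it; z points along the fingers, y is the line along which they close (so a half turn about z gives the same grasp; the last joint's range is limited). The gripper opens to 85 mm and grips with 20 to 120 N. Pads are 22 mm wide; open, the fingers measure 114 mm over their backs; the gripper's body (76 mm by 85 mm) begins 54 mm behind the grasp point. The pads swing forward as they close: fully open they stand 13 mm farther back than shut.
Start: joints at [1.248, 0.383, 0.016, 1.37, -0.006, 1.388, -0.046], TCP at [0.161, -0.604, 0.231] pointing down, gripper open.
Joint ranges: [-2.95, 2.95], [-0.25, 2.06], [-1.52, 1.56], [0.18, 2.33], [-1.44, 4.58], [0.02, 2.06], [-3.01, 3.01]. Speed limits (rad/s): [2.39, 2.39, 3.01, 3.01, 3.14, 3.14, 3.14].

### API

Orientations are given as a unit quaternion [w, x, y, z].
In Python, from bench import r gives the robot as it stands.
- The arm moves only by the tool drive_tool, never from a script. Its argument "commands" is a list that holds one entry, the list of rows, each a list of 5 numbers: the closure in counts, from 0 (fully open) to 255 (shut), then the shift along the tool's x, y, z in cm, then the turn about the tool's z in rad. In form: [[[jaw, tx, ty, tz, roll], ...]]. A call has 1 to 5 rows; each row is the pose to reach, as a shift and turn from the pose commanded when the call began, along the tool's axes at that moment; what a row does not reach only later rows make up. A row lasts 1/12 s, in which the tool goes at most 41.7 mm and 7.16 degrees, less where a joint would pass 70% of its speed; a pose out of reach is approached as far as the arm can. A call with a gripper value outside its range is refused whole. The fingers move at their own pace and stop on an object; the grip force is fixed at half the most. Time passes only in rows, so rows that repeat a pose let the fingers close. It gives the time, the measured TCP pose, the force, the opening and the grip force at its end, in the units of the state.
- r.read_state(): the state, without advancing time (a new reading comes with each control period).
- r.read_camera(name): name is "side" or "top" or "wrist"; returns a dict with "pixels" (480x640x3 uint8, blue, green, red), "fx", "fy", "cx", "cy" (pixels), "R" (3x3) and "t" (3): a world point X has camera coordinates R X + t. Camera axes: x right, y down, z forward; pixel columns grow to the right and rows downward; lengths in m; the calibration is good to about 2 mm. A picture is of the moment at which its call begins. There is no depth.
- r.sign_off(): hands the job in; it is judged then, once.
The state is a dict: "clock": time; "joint_positions": joint angles; "joint_vel": joint speeds; "joint_torque": joint torques, N m; "eef_pos": TCP position; "orientation": TCP orientation; "contact_force": force on the tool from outside, world axes, zero at the start; "moment": the same for the moment, N m; "gripper_width": finger opening in m; "gripper_force": force on a finger pad.
Only numpy, scipy, OpenCV 4.12 (cv2) and the standard library are available. Lean on these libraries where they do the work, as an engineer would, in place of code of your own. Each camera call takes 0.05 s, during which the arm holds its last target. There are 200 camera calls.

## Working session

There is one attempt and no reset: what is moved stays moved. The work goes in short steps, Python scripts to look and compute and a tool call to move; the robot and the scene stay as the last step left them, time stands still between calls to the robot, and variables do not carry over. Pictures are saved under pics/ and viewed, at most 10 in all, crops included, and the job is handed in when it is done.

Besides the shell and the picture viewer there is one more tool, called after "Request:" by a JSON object that holds its "op" and its "data". drive_tool: Moves the arm, as the interface text tells. Its arguments: {"type":"object","properties":{"commands":{"type":"array"}},"required":["commands"]}

```bash
mkdir -p pics; ls; python3 - <<'E'
from bench import r
import cv2
s=r.read_state(); print({k:s[k] for k in('clock','eef_pos','orientation','contact_force','gripper_width')})
for n in("top","side"):
    c=r.read_camera(n); cv2.imwrite(f"pics/{n}0.png",c["pixels"]); print(n,c["fx"],c["fy"],c["cx"],c["cy"],c["R"],c["t"])
E
```

```text
pics
{'clock': 0.0, 'eef_pos': array([ 0.16046803, -0.60351483,  0.23027466]), 'orientation': array([-9.82429990e-04,  9.91569128e-01,  1.29575005e-01, -1.31590795e-04]), 'contact_force': array([0.38386586, 0.20976035, 0.56227669]), 'gripper_width': 0.08510816638660781}
top 460.56194593084774 460.56194593084774 320.6057796722501 242.47471361099943 [[-0.02274364 -0.99957394 -0.01829396]
 [-0.99080916  0.02497726 -0.13294111]
 [ 0.1333414   0.01510226 -0.99095509]] [0.00546884 0.57199558 1.05970278]
side 435.9528329830854 435.9528329830854 322.5844984331465 235.10555542887994 [[ 0.94537716 -0.32590132  0.00709685]
 [-0.14759932 -0.44736569 -0.88208751]
 [ 0.29064837  0.83285789 -0.47103212]] [-0.51654143  0.16184189  1.06321035]
```

View pics/top0.png

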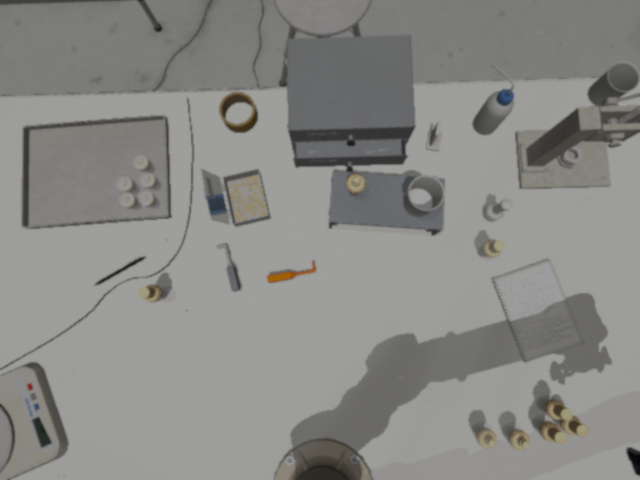

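View pics/side0.png

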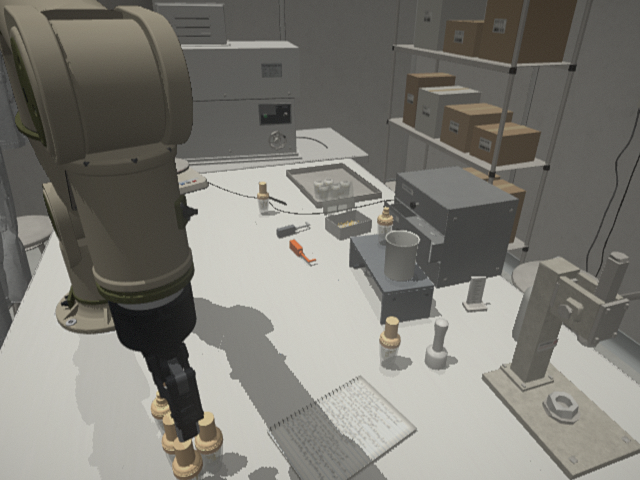

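Top view: a grey hook has its grip at about (233,278) and its tip at about (220,246). An orange look-alike is at (281,277). The grey one fits the description because it has a grey bar and isn't orange. The stand's deck front edge runs at about row 226, columns 330–443. I'll confirm with one enlarged crop.

```bash
python3 - <<'E'
import cv2,numpy as np
a=cv2.imread("pics/top0.png")
p=cv2.resize(a[230:300,200:330],None,fx=6,fy=6,interpolation=cv2.INTER_CUBIC)[:, :780]
q=cv2.resize(a[165:240,322:452],None,fx=6,fy=6,interpolation=cv2.INTER_CUBIC)
cv2.imwrite("pics/crop1.png",p);cv2.imwrite("pics/crop2.png",q)
E
```

```text
(no output)
```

View pics/crop1.png

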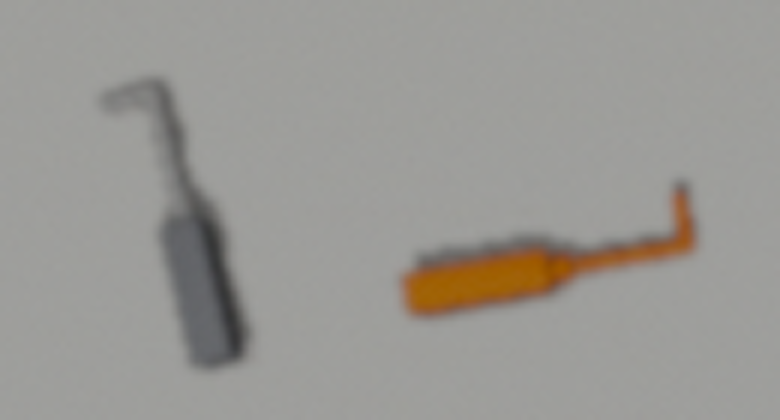

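View pics/crop2.png

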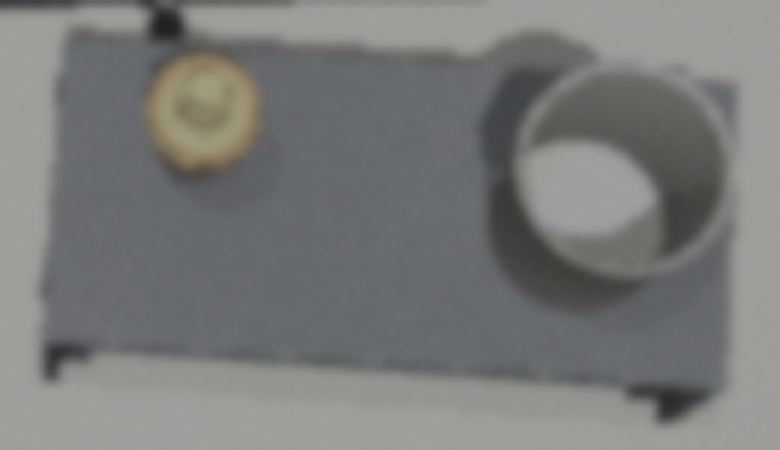

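The crops confirm the grey hook: its tip bends left and its corner is at about (226,244) in the full image. The deck corners are at about (329.5,223), (442,229.7), (334.5,170) and (445,178.3). Next I'll fit both poses and take an enhanced side view under the deck, where the ring might show.

```bash
cat > h.py <<'E'
import numpy as np,cv2
from scipy.optimize import least_squares
CAM={}
def K(c): return np.array([[c["fx"],0,c["cx"]],[0,c["fy"],c["cy"]],[0,0,1]])
def proj(c,X):
    q=(np.asarray(X)@np.array(c["R"]).T+np.array(c["t"])); return q[:,:2]/q[:,2:]*c["fx"]+[c["cx"],c["cy"]]
def body(p,P):
    P=np.asarray(P,float); a=p[2]; co,s=np.cos(a),np.sin(a)
    return np.c_[p[0]+co*P[:,0]-s*P[:,1],p[1]+s*P[:,0]+co*P[:,1],P[:,2]]
def fit(c,P,uv,x0):
    r=least_squares(lambda p:(proj(c,body(p,P))-uv).ravel(),x0); return r.x,np.abs(r.fun).max()
E
python3 - <<'E'
from h import *
from bench import r
import json
c=r.read_camera("top"); s=r.read_camera("side")
d=lambda x,y,ox,oy:(ox+(x+.5)/6-.5,oy+(y+.5)/6-.5)
P=np.array([[-75,130,93],[-75,-130,93],[45,130,93],[45,-130,93]])/1000
st,e=fit(c,P,[d(45,348,322,165),d(720,388,322,165),d(72,30,322,165),d(738,80,322,165)],[.65,-.1,0]); print("stand",st,e)
P=np.array([[85,0,14],[85,22.5,14],[30,0,14],[-30,9,28],[-30,-9,28],[30,9,28]])/1000
o=(200,230)
hk,e=fit(c,P,[d(157,88,*o),d(100,101,*o),d(183,212,*o),d(193,366,*o),d(232,360,*o),d(163,225,*o)],[.5,.2,.2]); print("hook",hk,e)
json.dump([list(st),list(hk)],open("pose.json","w"))
B=lambda *q:body(st,np.array(q)/1000)
print("side deck corners",proj(s,B([-75,130,93],[-75,-130,93],[45,130,93],[45,-130,93])).round(1).tolist())
print("ring y=50,0,-50",proj(s,B([-46,50,45],[-46,0,45],[-46,-50,45])).round(1).tolist())
im=s["pixels"]; q=im[215:335,330:450]; q=cv2.resize(q,None,fx=5,fy=5,interpolation=cv2.INTER_CUBIC)
q=(255*np.clip(q/160.,0,1)**.5).astype(np.uint8); cv2.imwrite("pics/crop3.png",q)
E
```

```text
stand [ 0.67453863 -0.16461214 -0.09838463] 1.4736513910651752
hook [0.49393155 0.20508299 0.22925824] 1.0592760603139482
side deck corners [[349.5, 235.8], [383.3, 290.7], [391.3, 231.3], [433.9, 283.8]]
ring y=50,0,-50 [[368.2, 265.1], [374.7, 275.4], [381.6, 286.6]]
```

View pics/crop3.png

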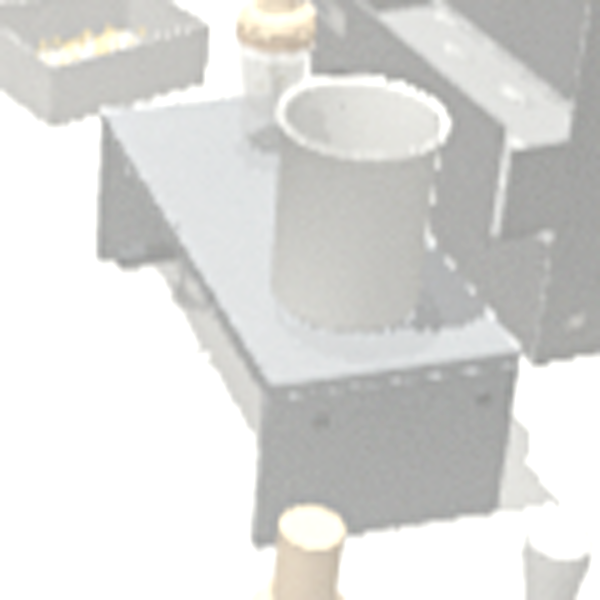

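In the side crop the deck corners match the predictions to about 1–2 px. A faint loop shows under the deck at about crop (185,285), which is px (367,272). I'll zoom in on it with frame averaging.

```bash
python3 - <<'E'
from h import *
from bench import r
import json
st,hk=json.load(open("pose.json"))
s=r.read_camera("side"); im=np.mean([r.read_camera("side")["pixels"] for _ in range(8)],0)
# refine stand also with side corners
x0,y0,w,h,f=345,245,45,65,9
q=cv2.resize(im[y0:y0+h,x0:x0+w].astype(np.float32),None,fx=f,fy=f,interpolation=cv2.INTER_CUBIC)
q=np.clip((q-40)/(175-40)*255,0,255).astype(np.uint8)
o=q.copy()
off=np.array([1.0,1.6])
for y,col in((50,(0,0,255)),(40,(0,255,0)),(25,(255,0,0)),(10,(255,0,255))):
    t=np.linspace(0,2*np.pi,60); P=np.c_[-46+16*np.cos(t),0*t+y,45+16*np.sin(t)]/1000
    uv=(proj(s,body(st,P))+off-[x0,y0]+.5)*f
    for a,b in uv: cv2.circle(o,(int(a),int(b)),1,col,-1)
cv2.imwrite("pics/crop4.png",np.hstack([q,o]))
E
```

```text
(no output)
```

View pics/crop4.png

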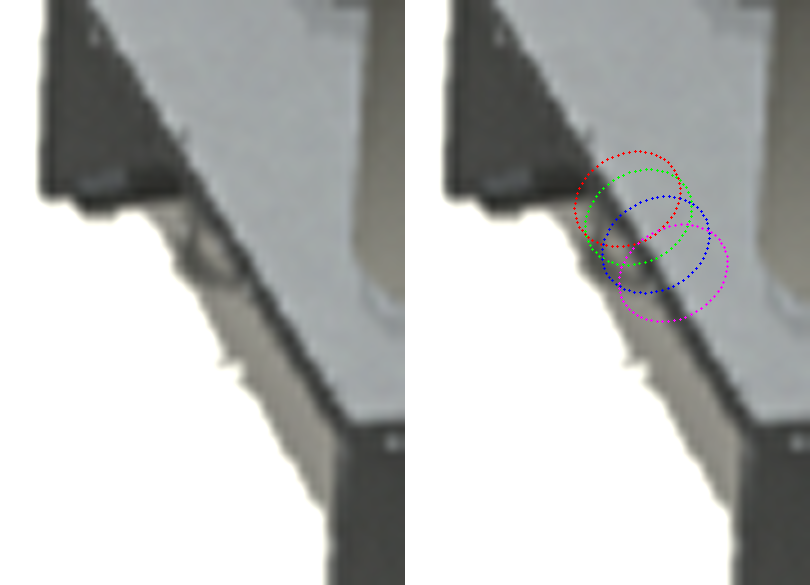

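The ring's front wire and underside are visible at about panel (190–245, 205–275). That lies between the y=40 and y=25 overlays, so the ring is at stand y ≈ +33 mm. I'll use that only to choose where to start feeling. Next I'll refine the stand fit with both views and move above the hook.

```bash
cat >> h.py <<'E'
def yaw(s):
    w,x,y,z=s["orientation"]; return 2*np.arctan2(y,x)
def shift(s,T,ya=None):
    "tool shift in cm, roll for world target T"
    a=yaw(s); d=np.array(T)-s["eef_pos"]; c,n=np.cos(a),np.sin(a)
    return np.round([100*(d[0]*c+d[1]*n),100*(d[0]*n-d[1]*c),-100*d[2],0 if ya is None else (a-ya+np.pi/2)%np.pi-np.pi/2],2)
E
python3 - <<'E'
from h import *
from bench import r
import json
st,hk=json.load(open("pose.json"))
t,s=r.read_camera("top"),r.read_camera("side")
d=lambda x,y,ox,oy:(ox+(x+.5)/6-.5,oy+(y+.5)/6-.5)
P=np.array([[-75,130,93],[-75,-130,93],[45,130,93],[45,-130,93]])/1000
ut=[d(45,348,322,165),d(720,388,322,165),d(72,30,322,165),d(738,80,322,165)]
us=[(350.6,237.6),(383.6,292),(433.4,284.6)]
f=lambda p:np.r_[(proj(t,body(p,P))-ut).ravel(),(proj(s,body(p,P[[0,1,3]]))-us).ravel()]
q=least_squares(f,st,loss="soft_l1"); print(q.x,f(q.x).round(1))
st=list(q.x); json.dump([st,hk],open("pose.json","w"))
E
```

```text
[ 0.67468037 -0.1659474  -0.1012207 ] [-0.2 -1.5  2.   0.4 -0.8  0.5  1.2  0.2 -0.8 -1.6 -0.1 -1.   0.8 -0.4]
```

Request:
{"op": "drive_tool", "data": {"commands": [[[0, 17, -10.4, 0, 0], [0, 17, -10.4, 0, 0], [0, 17, -10.4, 0, 0], [0, 17, -10.4, 0, 0], [0, 17, -10.4, 0, 0]]]}}

```text
clock: 1.17
eef_pos: [0.3007, -0.457, 0.2316]
orientation: [-0.0, 0.991, 0.131, 0.001]
contact_force: [0.8, 0.1, -0.8]
gripper_width: 0.0851
gripper_force: 0.0
```

Request:
{"op": "drive_tool", "data": {"commands": [[[0, 17, -10.4, 0, 0], [0, 17, -10.4, 0, 0], [0, 17, -10.4, 0, 0], [0, 17, -10.4, 0, 0], [0, 17, -10.4, 0, 0]]]}}

```text
clock: 1.58
eef_pos: [0.438, -0.3124, 0.2317]
orientation: [-0.0, 0.991, 0.131, 0.001]
contact_force: [0.3, 0.1, 0.9]
gripper_width: 0.0854
gripper_force: 0.0
```

Request:
{"op": "drive_tool", "data": {"commands": [[[0, 6.3, -16.3, 0, 0], [0, 6.3, -16.3, 0, 0], [0, 6.3, -16.3, 0, 0], [0, 6.3, -16.3, 0, 0], [0, 6.3, -16.3, 0, 0]]]}}

```text
clock: 2.0
eef_pos: [0.4559, -0.1339, 0.232]
orientation: [-0.001, 0.991, 0.134, 0.001]
contact_force: [0.9, 0.3, -0.2]
gripper_width: 0.0851
gripper_force: 0.0
```

Request:
{"op": "drive_tool", "data": {"commands": [[[0, 6.3, -16.3, 0, 0], [0, 6.3, -16.3, 0, 0], [0, 6.3, -16.3, 0, 0], [0, 6.3, -16.3, 0, 0], [0, 6.3, -16.3, 0, 0]]]}}

```text
clock: 2.42
eef_pos: [0.4736, 0.0398, 0.2321]
orientation: [-0.001, 0.991, 0.134, 0.001]
contact_force: [-0.2, 0.2, 0.3]
gripper_width: 0.0853
gripper_force: 0.0
```

Request:
{"op": "drive_tool", "data": {"commands": [[[0, 6.3, -16.3, 0, 0], [0, 6.3, -16.3, 0, 0], [0, 6.3, -16.3, 0, 0], [0, 6.3, -16.3, 0, 0], [0, 6.3, -16.3, 0, 0]]]}}

```text
clock: 2.83
eef_pos: [0.4913, 0.2132, 0.2317]
orientation: [-0.002, 0.991, 0.134, 0.0]
contact_force: [-1.6, -0.0, -0.4]
gripper_width: 0.0856
gripper_force: 0.0
```

```bash
python3 - <<'E'
from h import *
from bench import r
import json
st,hk=json.load(open("pose.json"))
c=r.read_camera("wrist"); s=r.read_state()
print(s["clock"],s["eef_pos"],yaw(s),s["contact_force"])
im=c["pixels"]; g=proj(c,body(hk,np.array([[-30,9,28],[-30,-9,28],[30,-9,28],[30,9,28],[85,0,14],[85,22.5,14],[30,0,14]])/1000)); print(g.round(0).tolist())
im=im.copy()
for a,b in g: cv2.circle(im,(int(a),int(b)),3,(0,0,255),1)
cv2.imwrite("pics/w1.png",im)
E
```

```text
2.8833 [0.49154154 0.21184404 0.23148546] 0.2682169495798102 [-1.05033882 -0.20286567 -0.06698764]
[[315.0, 241.0], [332.0, 241.0], [335.0, 184.0], [317.0, 183.0], [328.0, 126.0], [305.0, 125.0], [326.0, 182.0]]
```

View pics/w1.png

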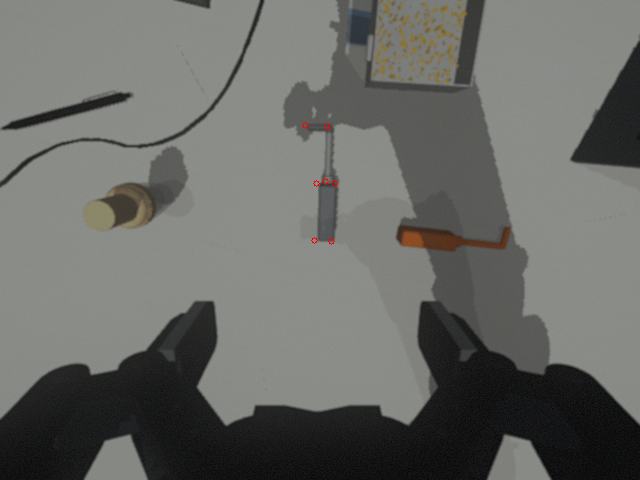

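The wrist view agrees: grip middle at about (327,212), square to the image, tip at (305,126), with the orange look-alike well clear at (400–510,240). The tool yaw already suits the grasp, so I'll descend with the fingers half open.

Request:
{"op": "drive_tool", "data": {"commands": [[[100, 0, 1, 4, 0], [100, 0, 1, 8, 0], [100, 0, 1, 12, 0], [100, 0, 1, 15, 0], [100, 0, 1, 16, 0]]]}}

```text
clock: 3.3
eef_pos: [0.4928, 0.1933, 0.0666]
orientation: [0.001, 0.992, 0.129, -0.003]
contact_force: [-1.5, -0.4, 0.2]
gripper_width: 0.0519
gripper_force: 0.0
```

```bash
python3 - <<'E'
from h import *
from bench import r
s=r.read_state(); print(s["clock"],s["eef_pos"],yaw(s),s["gripper_width"],shift(s,(.4946,.2025,.007)))
E
```

```text
3.3 [0.49283523 0.19325455 0.06663818] 0.25884067075232087 0.0519309252662572 [ 0.41 -0.85  5.96  0.  ]
```

Request:
{"op": "drive_tool", "data": {"commands": [[[100, 0, 0, 0, 0], [100, 0, 0, 0, 0], [100, 0, 0, 0, 0]]]}}

```text
clock: 3.55
eef_pos: [0.4969, 0.1964, 0.0737]
orientation: [-0.0, 0.992, 0.129, 0.002]
contact_force: [-0.4, 0.3, 0.6]
gripper_width: 0.052
gripper_force: 0.0
```

```bash
python3 - <<'E'
from h import *
from bench import r
s=r.read_state(); print(s["clock"],s["eef_pos"],yaw(s),s["orientation"],s["contact_force"],shift(s,(.4946,.2025,.007)))
E
```

```text
3.55 [0.49694655 0.19643974 0.07371411] 0.25965064001288696 [-3.90552929e-04  9.91582859e-01  1.29460717e-01  1.78993042e-03] [-0.41565959  0.32782834  0.56075813] [-0.07 -0.65  6.67  0.  ]
```

Request:
{"op": "drive_tool", "data": {"commands": [[[100, -0.1, -0.6, 2, 0], [100, -0.1, -0.6, 3.8, 0], [100, -0.1, -0.6, 5, 0], [100, -0.1, -0.6, 5.8, 0], [100, -0.1, -0.6, 6.2, 0]]]}}

```text
clock: 3.97
eef_pos: [0.4932, 0.2012, 0.0094]
orientation: [0.0, 0.992, 0.129, 0.0]
contact_force: [0.0, -1.0, 0.8]
gripper_width: 0.0518
gripper_force: 0.0
```

Request:
{"op": "drive_tool", "data": {"commands": [[[100, 0, 0, 0.2, 0], [100, 0, 0, 0.4, 0], [100, 0, 0, 0.4, 0]]]}}

```text
clock: 4.22
eef_pos: [0.4933, 0.2015, 0.0058]
orientation: [-0.0, 0.992, 0.129, 0.0]
contact_force: [0.4, -1.1, -0.4]
gripper_width: 0.0521
gripper_force: 0.0
```

```bash
python3 - <<'E'
from h import *
from bench import r
s=r.read_state(); print(s["clock"],s["eef_pos"],yaw(s),s["contact_force"],shift(s,(.4946,.2025,.007)))
E
```

```text
4.2167 [0.49325044 0.20150538 0.00576313] 0.2596948951173637 [ 0.42488425 -1.14197358 -0.42898683] [ 0.16 -0.06 -0.12  0.  ]
```

Request:
{"op": "drive_tool", "data": {"commands": [[[180, 0.1, 0, 0, 0], [255, 0.1, 0, 0, 0], [255, 0.1, 0, 0, 0], [255, 0.1, 0, 0, 0], [255, 0.1, 0, 0, 0]]]}}

```text
clock: 4.63
eef_pos: [0.4943, 0.2021, 0.0061]
orientation: [-0.0, 0.992, 0.13, 0.001]
contact_force: [-0.5, -0.4, 4.5]
gripper_width: 0.0168
gripper_force: 59.4
```

Request:
{"op": "drive_tool", "data": {"commands": [[[255, 0, 0, 0, 0], [255, 0, 0, 0, 0], [255, 0, 0, 0, 0], [255, 0, 0, -0.5, 0], [255, 0, 0, -1, 0]]]}}

```text
clock: 5.05
eef_pos: [0.4931, 0.2013, 0.0151]
orientation: [0.0, 0.992, 0.13, -0.001]
contact_force: [-0.2, 0.0, -1.4]
gripper_width: 0.017
gripper_force: 58.6
```

Request:
{"op": "drive_tool", "data": {"commands": [[[255, 0, 0, -1.5, 0], [255, 0, 0, -3, 0], [255, 0, 0, -4, 0], [255, 0, 0, -4.5, 0], [255, 0, 0, -4.5, 0]]]}}

```text
clock: 5.47
eef_pos: [0.4945, 0.2019, 0.0615]
orientation: [-0.0, 0.992, 0.129, 0.001]
contact_force: [-0.5, 1.0, -1.9]
gripper_width: 0.017
gripper_force: 58.6
```

```bash
python3 - <<'E'
from h import *
from bench import r
import json
st,hk=json.load(open("pose.json"))
s=r.read_state(); print(s["clock"],s["eef_pos"],yaw(s),s["contact_force"],s["gripper_width"],s["gripper_force"])
c=r.read_camera("wrist")
im=c["pixels"].copy(); e=s["eef_pos"]
# predicted hook, grip rel. tcp: origin under TCP; underside z = tcp z-.006
P=np.array([[30,0,14],[85,0,14],[85,22.5,14],[30,9,28],[30,-9,28]])/1000
p=body([e[0],e[1],yaw(s)],P); p[:,2]+=e[2]-.006
g=proj(c,p); print(g.round(1).tolist())
q=cv2.resize(im[60:260,220:440],None,fx=2.7,fy=2.7,interpolation=cv2.INTER_CUBIC)
for a,b in g: cv2.circle(q,(int((a-220+.5)*2.7),int((b-60+.5)*2.7)),3,(0,0,255),1)
cv2.imwrite("pics/w2.png",q)
E
```

```text
5.4667 [0.49447095 0.20187805 0.06152563] 0.25969669086697533 [-0.53326671  0.95537814 -1.88305955] 0.017013270219214033 58.62307012081146
[[313.5, 247.7], [312.9, 103.7], [251.1, 103.7], [288.9, 259.0], [337.4, 259.0]]
```

View pics/w2.png

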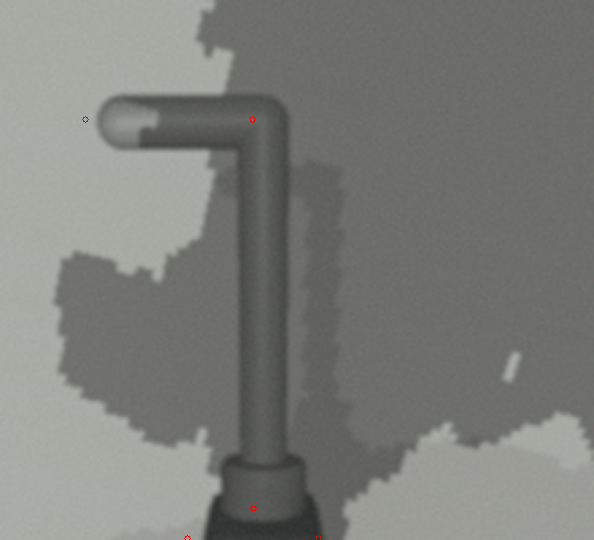

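The hook is firmly held and straight along the tool x, with its tip about 85 mm ahead. Next I'll carry it to the front of the stand while turning it square.

Request:
{"op": "drive_tool", "data": {"commands": [[[255, -1, 3, -3, 0.08], [255, -2, 7, -4, 0.18], [255, -3.5, 11, -4, 0.28], [255, -4.5, 15, -4, 0.34], [255, -5.2, 17.5, -4, 0.36]]]}}

```text
clock: 5.93
eef_pos: [0.4876, 0.0147, 0.0996]
orientation: [0.001, 0.999, -0.054, -0.001]
contact_force: [-0.0, -0.6, -2.4]
gripper_width: 0.0168
gripper_force: 59.4
```

```bash
python3 - <<'E'
from h import *
from bench import r
import json
st,hk=json.load(open("pose.json"))
s=r.read_state(); print(s["clock"],s["eef_pos"],yaw(s))
T=body(st,[[-.191,-.0175,.1]])[0]; print(T,shift(s,T,st[2]))
E
```

```text
5.9333 [0.48759862 0.01469307 0.0996193 ] -0.10718956145963235
[ 0.48288965 -0.16405767  0.1       ] [ 1.440e+00  1.782e+01 -4.000e-02 -1.000e-02]
```

Request:
{"op": "drive_tool", "data": {"commands": [[[255, 0.5, 4, 0, 0], [255, 0.8, 8, 0, 0], [255, 1.2, 12, 0, 0], [255, 1.4, 16, 0, 0], [255, 1.4, 17.8, 0, 0]]]}}

```text
clock: 6.35
eef_pos: [0.4828, -0.1658, 0.0992]
orientation: [0.001, 0.999, -0.053, -0.001]
contact_force: [-1.0, -1.4, -2.8]
gripper_width: 0.0166
gripper_force: 59.4
```

Request:
{"op": "drive_tool", "data": {"commands": [[[255, 0, 0, 1.5, 0], [255, 0, 0, 3, 0], [255, 0, 0, 4.5, 0], [255, 0, 0, 5.5, 0], [255, 0, 0, 6, 0]]]}}

```text
clock: 6.77
eef_pos: [0.4831, -0.1589, 0.0381]
orientation: [-0.001, 0.999, -0.05, -0.002]
contact_force: [-0.8, 0.3, -1.9]
gripper_width: 0.0168
gripper_force: 59.4
```

Request:
{"op": "drive_tool", "data": {"commands": [[[255, 0, 0, 0.2, 0], [255, 0, 0, 0.2, 0], [255, 0, 0, 0.2, 0]]]}}

```text
clock: 7.02
eef_pos: [0.4851, -0.1593, 0.0388]
orientation: [0.0, 0.999, -0.05, 0.0]
contact_force: [0.5, -0.2, -2.3]
gripper_width: 0.0168
gripper_force: 59.4
```

```bash
cat >> h.py <<'E'
def rep(s,st,T,ya=None):
    c,n=np.cos(st[2]),np.sin(st[2]); d=s["eef_pos"][:2]-np.array(st[:2])
    f=s["contact_force"]
    print("t%.2f"%s["clock"],"stand xy mm",np.round(1000*np.array([c*d[0]+n*d[1],-n*d[0]+c*d[1]]),1),"z",round(s["eef_pos"][2]*1000,1),"yaw",round(yaw(s)-st[2],3),"F stand",np.round([c*f[0]+n*f[1],-n*f[0]+c*f[1],f[2]],1),"M",np.round(s["moment"],2))
    print("need",shift(s,body(st,[T])[0],st[2]))
E
python3 - <<'E'
from h import *
from bench import r
import json
st,hk=json.load(open("pose.json"))
rep(r.read_state(),st,[-.131,-.0175,.037])
c=r.read_camera("top"); im=c["pixels"]
q=cv2.resize(im[165:285,322:452],None,fx=5,fy=5,interpolation=cv2.INTER_CUBIC); cv2.imwrite("pics/t2.png",q)
c=r.read_camera("side");cv2.imwrite("pics/s2.png",cv2.resize(c["pixels"][200:340,290:450],None,fx=5,fy=4.2857))
E
```

```text
t7.02 stand xy mm [-189.3  -12.5] z 38.8 yaw 0.001 F stand [ 0.5 -0.2 -2.3] M [-0.02  0.05 -0.05]
need [5.83 0.51 0.18 0.  ]
```

View pics/t2.png

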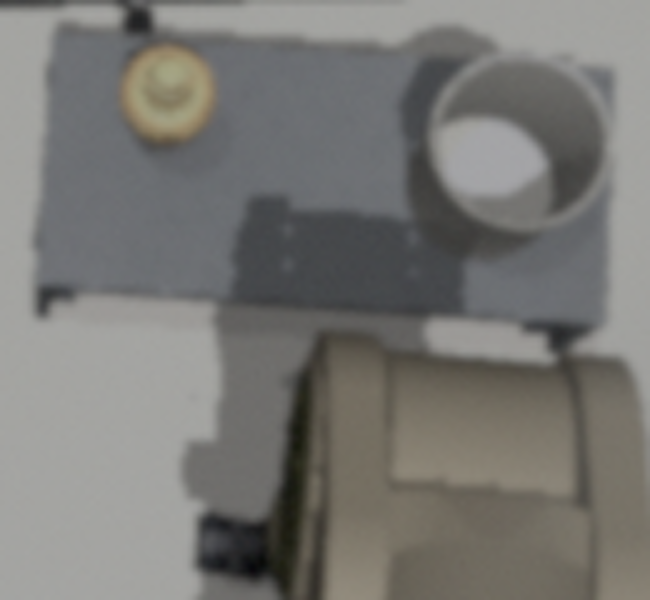

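The arm hides the hook tip from the top camera, and nothing has been disturbed. I'll go on by force, advancing under the deck to the right of the ring.

Request:
{"op": "drive_tool", "data": {"commands": [[[255, 1, 0.5, 0.2, 0], [255, 2, 0.5, 0.2, 0], [255, 3, 0.5, 0.2, 0], [255, 4, 0.5, 0.2, 0], [255, 4.8, 0.5, 0.2, 0]]]}}

```text
clock: 7.53
eef_pos: [0.533, -0.1693, 0.037]
orientation: [0.0, 0.999, -0.05, 0.001]
contact_force: [-0.0, -0.4, -2.3]
gripper_width: 0.0171
gripper_force: 59.4
```

Request:
{"op": "drive_tool", "data": {"commands": [[[255, 0.4, 0, 0, 0], [255, 0.7, 0, 0, 0], [255, 0.9, 0, 0, 0], [255, 1, 0, 0, 0], [255, 1, 0, 0, 0]]]}}

```text
clock: 7.95
eef_pos: [0.5417, -0.1701, 0.0363]
orientation: [-0.0, 0.999, -0.05, -0.0]
contact_force: [-0.1, -0.1, -1.9]
gripper_width: 0.0168
gripper_force: 59.4
```

```bash
python3 - <<'E'
from h import *
from bench import r
import json
st,hk=json.load(open("pose.json"))
rep(r.read_state(),st,[-.131,-.0175,.037])
E
```

```text
t7.95 stand xy mm [-131.9  -17.6] z 36.3 yaw 0.001 F stand [-0.1 -0.1 -1.9] M [-0.    0.02 -0.01]
need [ 0.09 -0.01 -0.07  0.  ]
```

Request:
{"op": "drive_tool", "data": {"commands": [[[255, 0, -0.3, 0, 0], [255, 0, -0.6, 0, 0], [255, 0, -0.9, 0, 0], [255, 0, -1.2, 0, 0], [255, 0, -1.2, 0, 0]]]}}

```text
clock: 8.37
eef_pos: [0.5432, -0.1569, 0.0364]
orientation: [-0.0, 0.999, -0.049, 0.0]
contact_force: [0.2, 0.6, -2.9]
gripper_width: 0.0168
gripper_force: 59.4
```

Request:
{"op": "drive_tool", "data": {"commands": [[[255, 0, -0.15, 0, 0], [255, 0, -0.3, 0, 0], [255, 0, -0.45, 0, 0], [255, 0, -0.5, 0, 0], [255, 0, -0.5, 0, 0]]]}}

```text
clock: 8.78
eef_pos: [0.5436, -0.153, 0.0363]
orientation: [-0.0, 0.999, -0.05, 0.0]
contact_force: [0.1, -0.7, -2.2]
gripper_width: 0.017
gripper_force: 59.4
```

Request:
{"op": "drive_tool", "data": {"commands": [[[255, 0, -0.1, 0, 0], [255, 0, -0.2, 0, 0], [255, 0, -0.3, 0, 0], [255, 0, -0.4, 0, 0], [255, 0, -0.4, 0, 0]]]}}

```text
clock: 9.2
eef_pos: [0.544, -0.1489, 0.0363]
orientation: [-0.0, 0.999, -0.05, -0.0]
contact_force: [0.2, 0.2, -3.2]
gripper_width: 0.0167
gripper_force: 59.4
```

Request:
{"op": "drive_tool", "data": {"commands": [[[255, 0, -0.1, 0, 0], [255, 0, -0.2, 0, 0], [255, 0, -0.3, 0, 0], [255, 0, -0.4, 0, 0], [255, 0, -0.4, 0, 0]]]}}

```text
clock: 9.62
eef_pos: [0.5444, -0.1449, 0.0363]
orientation: [-0.0, 0.999, -0.05, 0.0]
contact_force: [-0.1, 0.1, -2.0]
gripper_width: 0.0163
gripper_force: 59.4
```

Request:
{"op": "drive_tool", "data": {"commands": [[[255, 0, -0.1, 0, 0], [255, 0, -0.2, 0, 0], [255, 0, -0.3, 0, 0], [255, 0, -0.4, 0, 0], [255, 0, -0.4, 0, 0]]]}}

```text
clock: 10.03
eef_pos: [0.5448, -0.1409, 0.0363]
orientation: [-0.0, 0.999, -0.05, 0.0]
contact_force: [0.1, 0.5, -1.9]
gripper_width: 0.0167
gripper_force: 59.4
```

Request:
{"op": "drive_tool", "data": {"commands": [[[255, 0, -0.1, 0, 0], [255, 0, -0.2, 0, 0], [255, 0, -0.3, 0, 0], [255, 0, -0.4, 0, 0], [255, 0, -0.4, 0, 0]]]}}

```text
clock: 10.45
eef_pos: [0.5452, -0.1369, 0.0363]
orientation: [-0.0, 0.999, -0.05, 0.0]
contact_force: [0.4, -0.7, -2.2]
gripper_width: 0.0171
gripper_force: 59.4
```

Request:
{"op": "drive_tool", "data": {"commands": [[[255, 0, -0.1, 0, 0], [255, 0, -0.2, 0, 0], [255, 0, -0.3, 0, 0], [255, 0, -0.4, 0, 0], [255, 0, -0.4, 0, 0]]]}}

```text
clock: 10.87
eef_pos: [0.5456, -0.1329, 0.0364]
orientation: [-0.0, 0.999, -0.05, 0.0]
contact_force: [-0.2, 0.2, -2.0]
gripper_width: 0.0166
gripper_force: 59.4
```

Request:
{"op": "drive_tool", "data": {"commands": [[[255, 0, -0.1, 0, 0], [255, 0, -0.2, 0, 0], [255, 0, -0.3, 0, 0], [255, 0, -0.3, 0, 0], [255, 0, -0.3, 0, 0]]]}}

```text
clock: 11.28
eef_pos: [0.5457, -0.1313, 0.0364]
orientation: [0.0, 0.999, -0.051, 0.0]
contact_force: [-0.6, -4.7, -1.8]
gripper_width: 0.0168
gripper_force: 59.4
```

There's a firm contact (−4.7 N along stand y) with the shank at y≈21 mm, so the ring is at about 28 mm, consistent with the side view. I'll ease off the side load and draw back gently.

Request:
{"op": "drive_tool", "data": {"commands": [[[255, 0, 0.15, 0, 0], [255, 0, 0.3, 0, 0], [255, 0, 0.3, 0, 0]]]}}

```text
clock: 11.53
eef_pos: [0.5456, -0.1329, 0.0363]
orientation: [-0.0, 0.999, -0.05, 0.0]
contact_force: [-0.0, -0.4, -2.9]
gripper_width: 0.0166
gripper_force: 59.3
```

Request:
{"op": "drive_tool", "data": {"commands": [[[255, -0.2, 0, 0, 0], [255, -0.4, 0, 0, 0], [255, -0.6, 0, 0, 0], [255, -0.8, 0, 0, 0], [255, -0.8, 0, 0, 0]]]}}

```text
clock: 11.95
eef_pos: [0.537, -0.1324, 0.0363]
orientation: [-0.0, 0.999, -0.05, -0.0]
contact_force: [-0.8, -0.1, -2.1]
gripper_width: 0.0169
gripper_force: 59.3
```

Request:
{"op": "drive_tool", "data": {"commands": [[[255, -0.1, 0, 0, 0], [255, -0.2, 0, 0, 0], [255, -0.3, 0, 0, 0], [255, -0.4, 0, 0, 0], [255, -0.4, 0, 0, 0]]]}}

```text
clock: 12.37
eef_pos: [0.5341, -0.1321, 0.0366]
orientation: [0.0, 0.999, -0.05, 0.001]
contact_force: [3.9, -0.2, -2.1]
gripper_width: 0.0169
gripper_force: 59.2
```

Caught: the pull force is 3.9 N after the expected slack. I'll draw the tray out smoothly.

Request:
{"op": "drive_tool", "data": {"commands": [[[255, -0.2, 0, 0, 0], [255, -0.5, 0, 0, 0], [255, -0.8, 0, 0, 0], [255, -1.2, 0, 0, 0], [255, -1.6, 0, 0, 0]]]}}

```text
clock: 12.78
eef_pos: [0.5175, -0.1305, 0.0365]
orientation: [-0.0, 0.999, -0.05, 0.0]
contact_force: [3.8, 0.0, -1.9]
gripper_width: 0.0166
gripper_force: 59.3
```

Request:
{"op": "drive_tool", "data": {"commands": [[[255, -0.4, 0, 0, 0], [255, -0.8, 0, 0, 0], [255, -1.2, 0, 0, 0], [255, -1.6, 0, 0, 0], [255, -2, 0, 0, 0]]]}}

```text
clock: 13.2
eef_pos: [0.4974, -0.1285, 0.0364]
orientation: [0.0, 0.999, -0.05, 0.0]
contact_force: [5.3, -0.8, -1.0]
gripper_width: 0.0169
gripper_force: 59.4
```

Request:
{"op": "drive_tool", "data": {"commands": [[[255, -0.4, 0, 0, 0], [255, -0.8, 0, 0, 0], [255, -1.2, 0, 0, 0], [255, -1.6, 0, 0, 0], [255, -2, 0, 0, 0]]]}}

```text
clock: 13.62
eef_pos: [0.4775, -0.1265, 0.0364]
orientation: [0.0, 0.999, -0.05, 0.0]
contact_force: [3.8, -0.8, -1.1]
gripper_width: 0.017
gripper_force: 59.4
```

```bash
python3 - <<'E'
from h import *
from bench import r
import json
st,hk=json.load(open("pose.json"))
rep(r.read_state(),st,[-.241,.0195,.037])
E
```

```text
t13.62 stand xy mm [-200.1   19.3] z 36.4 yaw 0.001 F stand [ 3.9 -0.4 -1.1] M [-0.2  -1.05 -0.11]
need [-4.09 -0.02 -0.06  0.  ]
```

Request:
{"op": "drive_tool", "data": {"commands": [[[255, -0.4, 0, 0, 0], [255, -0.8, 0, 0, 0], [255, -1.2, 0, 0, 0], [255, -1.6, 0, 0, 0], [255, -2, 0, 0, 0]]]}}

```text
clock: 14.03
eef_pos: [0.4576, -0.1245, 0.0363]
orientation: [-0.0, 0.999, -0.05, 0.0]
contact_force: [4.2, -1.2, -0.3]
gripper_width: 0.0168
gripper_force: 59.5
```

Request:
{"op": "drive_tool", "data": {"commands": [[[255, -0.4, 0, 0, 0], [255, -0.8, 0, 0, 0], [255, -1.2, 0, 0, 0], [255, -1.6, 0, 0, 0], [255, -1.9, 0, 0, 0]]]}}

```text
clock: 14.45
eef_pos: [0.4385, -0.1226, 0.0363]
orientation: [-0.0, 0.999, -0.05, -0.0]
contact_force: [3.8, -1.8, -0.8]
gripper_width: 0.0169
gripper_force: 59.5
```

Request:
{"op": "drive_tool", "data": {"commands": [[[255, -0.2, 0, 0, 0], [255, -0.3, 0, 0, 0], [255, -0.3, 0, 0, 0], [255, -0.3, 0, 0, 0]]]}}

```text
clock: 14.78
eef_pos: [0.4358, -0.1222, 0.0362]
orientation: [-0.0, 0.999, -0.05, -0.0]
contact_force: [2.7, -1.8, 0.2]
gripper_width: 0.0167
gripper_force: 59.5
```

```bash
python3 - <<'E'
from h import *
from bench import r
import json
st,hk=json.load(open("pose.json"))
rep(r.read_state(),st,[-.241,.0195,.037])
c=r.read_camera("side")["pixels"]; t=r.read_camera("top")["pixels"]
f=lambda a:cv2.resize(a,(400,600),interpolation=cv2.INTER_CUBIC)
cv2.imwrite("pics/st3.png",np.hstack([f(c[210:360,310:410]),f(t[150:285,340-10:420])]))
E
```

```text
t14.78 stand xy mm [-242.1   19.3] z 36.2 yaw 0.001 F stand [ 2.9 -1.5  0.2] M [-0.19 -0.65 -0.06]
need [ 0.11 -0.02 -0.08  0.  ]
```

The tray has been drawn about 100 mm at a steady ~4 N. Now I'll unhook: forward 1 cm to unload, sideways right 3 cm, then lift.

Request:
{"op": "drive_tool", "data": {"commands": [[[255, 0.3, 0, 0, 0], [255, 0.6, 0, 0, 0], [255, 0.9, 0, 0, 0], [255, 1, 0, 0, 0], [255, 1, 0, 0, 0]]]}}

```text
clock: 15.3
eef_pos: [0.4461, -0.1231, 0.0361]
orientation: [-0.0, 0.999, -0.05, -0.0]
contact_force: [0.3, 0.1, -2.2]
gripper_width: 0.0168
gripper_force: 59.4
```

Request:
{"op": "drive_tool", "data": {"commands": [[[255, 0, 0.3, 0, 0], [255, 0, 0.6, 0, 0], [255, 0, 0.9, 0, 0], [255, 0, 1.3, 0, 0], [255, 0, 1.7, 0, 0]]]}}

```text
clock: 15.72
eef_pos: [0.4442, -0.1408, 0.0363]
orientation: [0.0, 0.999, -0.05, -0.0]
contact_force: [-0.6, -0.4, -2.3]
gripper_width: 0.0167
gripper_force: 59.4
```

```bash
python3 - <<'E'
from h import *
from bench import r
import json
st,hk=json.load(open("pose.json"))
rep(r.read_state(),st,[-.232,-.0105,.037])
E
```

```text
t15.72 stand xy mm [-231.9    1.8] z 36.3 yaw 0.001 F stand [-0.5 -0.4 -2.3] M [-0.   -0.06  0.01]
need [-0.01  1.23 -0.07  0.  ]
```

Request:
{"op": "drive_tool", "data": {"commands": [[[255, 0, 0.4, 0, 0], [255, 0, 0.8, 0, 0], [255, 0, 1.2, 0, 0], [255, 0, 1.5, 0, 0], [255, 0, 1.5, 0, 0]]]}}

```text
clock: 16.13
eef_pos: [0.4427, -0.156, 0.0363]
orientation: [0.0, 0.999, -0.051, 0.0]
contact_force: [-0.7, -0.5, -2.2]
gripper_width: 0.017
gripper_force: 59.4
```

Request:
{"op": "drive_tool", "data": {"commands": [[[255, 0, 0, -1, 0], [255, 0, 0, -3, 0], [255, 0, 0, -5, 0], [255, 0, 0, -7, 0], [255, 0, 0, -8, 0]]]}}

```text
clock: 16.55
eef_pos: [0.4441, -0.155, 0.1194]
orientation: [0.0, 0.999, -0.05, 0.002]
contact_force: [0.5, -0.3, -2.3]
gripper_width: 0.0169
gripper_force: 59.4
```

Request:
{"op": "drive_tool", "data": {"commands": [[[255, 0, -3, 0, 0], [255, 0, -7, 0, 0], [255, 0, -11, 0, 0], [255, 0, -15, 0, 0], [255, 0, -18, 0, 0]]]}}

```text
clock: 16.97
eef_pos: [0.4606, 0.0278, 0.1168]
orientation: [-0.0, 0.999, -0.049, 0.0]
contact_force: [0.6, 1.1, -2.5]
gripper_width: 0.0166
gripper_force: 59.4
```

```bash
python3 - <<'E'
from h import *
from bench import r
s=r.read_state(); print(s["clock"],s["eef_pos"],shift(s,(.4946,.2025,.06),.2597))
E
```

```text
16.9667 [0.46056319 0.0277557  0.11683411] [  1.68 -17.72   5.68  -0.36]
```

Request:
{"op": "drive_tool", "data": {"commands": [[[255, 0.5, -4, 0, -0.06], [255, 1, -8, 0, -0.16], [255, 1.4, -12, 0, -0.26], [255, 1.6, -15.5, 1, -0.34], [255, 1.7, -17.7, 2, -0.36]]]}}

```text
clock: 17.38
eef_pos: [0.4956, 0.2035, 0.0971]
orientation: [-0.001, 0.991, 0.134, 0.001]
contact_force: [-0.3, -0.6, -1.9]
gripper_width: 0.0169
gripper_force: 59.4
```

Request:
{"op": "drive_tool", "data": {"commands": [[[255, 0, 0, 1, 0], [255, 0, 0, 2.5, 0], [255, 0, 0, 4, 0], [255, 0, 0, 5, 0], [255, 0, 0, 5.5, 0]]]}}

```text
clock: 17.8
eef_pos: [0.4945, 0.1975, 0.0398]
orientation: [0.0, 0.992, 0.129, -0.001]
contact_force: [0.3, -0.0, -2.2]
gripper_width: 0.0167
gripper_force: 59.4
```

Request:
{"op": "drive_tool", "data": {"commands": [[[255, 0, 0, 0.5, 0], [255, 0, 0, 1, 0], [255, 0, 0, 1.4, 0], [255, 0, 0, 1.6, 0], [255, 0, 0, 1.6, 0]]]}}

```text
clock: 18.22
eef_pos: [0.4954, 0.1983, 0.0252]
orientation: [0.0, 0.992, 0.129, -0.0]
contact_force: [-0.4, -0.7, -1.5]
gripper_width: 0.0167
gripper_force: 59.4
```

```bash
python3 - <<'E'
from h import *
from bench import r
s=r.read_state(); print(s["clock"],s["eef_pos"],s["contact_force"],shift(s,(.4946,.2025,.006),.2597))
E
```

```text
18.2167 [0.49540925 0.19825877 0.02519286] [-0.37735225 -0.7338523  -1.49238414] [ 0.03 -0.43  1.92 -0.  ]
```

Request:
{"op": "drive_tool", "data": {"commands": [[[255, 0, 0, 0.6, 0], [255, 0, 0, 1.1, 0], [255, 0, 0, 1.5, 0], [255, 0, 0, 1.8, 0], [255, 0, 0, 1.8, 0]]]}}

```text
clock: 18.63
eef_pos: [0.4949, 0.1982, 0.0065]
orientation: [0.0, 0.992, 0.13, -0.001]
contact_force: [-0.9, -0.6, -2.2]
gripper_width: 0.0167
gripper_force: 59.4
```

Request:
{"op": "drive_tool", "data": {"commands": [[[255, 0, 0, 0.05, 0], [255, 0, 0, 0.1, 0], [255, 0, 0, 0.1, 0]]]}}

```text
clock: 18.88
eef_pos: [0.4956, 0.1985, 0.0064]
orientation: [-0.0, 0.992, 0.13, 0.0]
contact_force: [-0.5, 0.8, -2.6]
gripper_width: 0.0168
gripper_force: 59.4
```

Request:
{"op": "drive_tool", "data": {"commands": [[[255, 0, 0, 0.1, 0], [255, 0, 0, 0.1, 0], [255, 0, 0, 0.1, 0]]]}}

```text
clock: 19.13
eef_pos: [0.4957, 0.1985, 0.006]
orientation: [0.0, 0.992, 0.13, 0.0]
contact_force: [-2.2, -1.4, 4.9]
gripper_width: 0.0171
gripper_force: 60.3
```

Request:
{"op": "drive_tool", "data": {"commands": [[[190, 0, 0, 0, 0], [160, 0, 0, 0, 0], [110, 0, 0, 0, 0], [110, 0, 0, 0, 0], [110, 0, 0, 0, 0]]]}}

```text
clock: 19.55
eef_pos: [0.4955, 0.1984, 0.0053]
orientation: [-0.0, 0.992, 0.13, 0.0]
contact_force: [0.3, -0.2, -0.1]
gripper_width: 0.0485
gripper_force: 0.0
```

Request:
{"op": "drive_tool", "data": {"commands": [[[110, 0, 0, -1, 0], [110, 0, 0, -3, 0], [110, 0, 0, -6, 0], [110, 0, 0, -10, 0], [110, 0, 0, -14, 0]]]}}

```text
clock: 19.97
eef_pos: [0.4945, 0.1983, 0.147]
orientation: [-0.0, 0.992, 0.13, -0.001]
contact_force: [0.9, 0.1, -0.0]
gripper_width: 0.0483
gripper_force: 0.0
```

Request:
{"op": "drive_tool", "data": {"commands": [[[110, -1, -1, -4, 0], [110, -1, -1, -5, 0], [110, -1, -1, -5, 0], [110, -1, -1, -5, 0]]]}}

```text
clock: 20.3
eef_pos: [0.4835, 0.2057, 0.1963]
orientation: [0.0, 0.992, 0.13, 0.001]
contact_force: [-0.3, -0.5, -0.5]
gripper_width: 0.0486
gripper_force: 0.0
```

```bash
python3 - <<'E'
from h import *
from bench import r
s=r.read_state(); print(s["clock"],s["eef_pos"],s["contact_force"])
c=r.read_camera("side")["pixels"]; t=r.read_camera("top")["pixels"]; w=r.read_camera("wrist")["pixels"]
f=lambda a,w,h:cv2.resize(a,(w,h),interpolation=cv2.INTER_CUBIC)
cv2.imwrite("pics/fin.png",np.vstack([np.hstack([f(c[180:360,250:450],400,360),f(t[150:285,320:460],400,360)]),np.hstack([f(w,320,240),f(t[210:310,130:330],480,240)])]))
E
```

```text
20.3 [0.48345789 0.20566648 0.19631406] [-0.32540328 -0.50671776 -0.54023316]
```

View pics/fin.png

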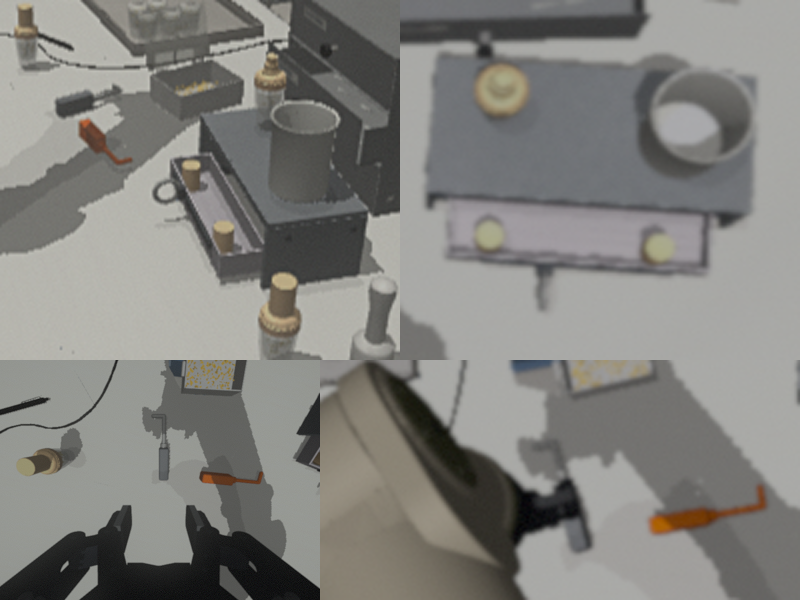

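The last picture shows the tray drawn out with both overcaps standing clear of the deck edge, at about (490,235) and (659,247). The ring is free, the hook lies flat at about (163,460), and the bottles are all standing. I'm handing it in.

```bash
python3 -c "
from bench import r
print(r.sign_off())"
```

```text
the job is handed in; nothing more can be done
None
```

The job is handed in: the tray is pulled out about 100 mm with both overcaps standing clear of the deck, and the hook is unhooked and lying flat near where it started. The bottles and beaker are still standing; contact readings stayed around 5 N, and it took about 20 s of the 64 s.

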